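Feed a relay module through the station's swinging flap

TASK

With the fingertips, push the blue relay module steadily along its track, so that it nudges the hanging flap open, until it stands far enough into the tray for the flap to swing down behind it; then draw the fingers back out so that the flap falls fully shut behind it. Only push: do not grip, lift, tip or flick the module, and leave the grey module, the screwdriver, the parts bin and the blue case where they are.

Things in the scene. Friction and masses are not known exactly. Their poses are not given: they have to be found in the camera images.
- station: Fixed grey infeed station, 360 x 168 mm. Origin: on the bench, on the track's centre line, straight below the closed flap; x is the feed direction (roughly to the robot's right, across in front of it), z up. 6 mm base plate from x = -190 to +170 mm; on it two guide rails (6 mm wide, tops 14 mm above the bench, 47 mm apart inside) from x = -170 to +160 mm, one at each side of the module.
- portal (a point): Middle of the underside of the portal's cross bar, 175 mm above the bench at the station's x = 0 (bar 20 mm deep in x, 14 mm tall, top at 189 mm). Its two posts, 24 mm thick in x, have inner faces 66 mm to either side (y). The flap hangs in this portal; the space above the track in front of it is open.
- tray (a point): Middle of the receiving tray behind the flap, on top of the base plate (6 mm above the bench), at the station's x = 90 mm. The tray is open above, with sides 41 mm high at y = +-80 mm and an end stop whose face is at the station's x = 164 mm.
- module: The blue relay module to be fed: a loose block 70 mm long (its x, along the track), 40 mm wide, 40 mm tall, about 0.2 kg, blue top with a white label and black strips with brass screws. Origin at the centre of its underside, z up. It stands on the base plate (6 mm above the bench) between the rails, in front of the flap, its x along the station's x.
- flap (a joint): Angle of the flap in rad: 0 hanging shut, growing as its lower edge swings along the station's +x into the tray (to 1.4). Hinge 165 mm above the bench at the station's x = 0; 0.15 kg; swings freely that way only, never to -x, and falls shut by gravity within about 1 s when nothing is under it.
- flap_edge (a point): Middle of the lower edge of the flap: a clear panel with a yellow rim, 120 mm wide, 124 mm high, about 5 mm thick. The edge is 37 mm above the bench when shut, 128 mm from the hinge. Its edge swings low over the base plate: it falls shut behind the module only once the module's rear face is about 50 mm or more past the closed flap's plane; before that it rests on the module's top.
- spare: Bystander: a grey relay module of the same size as the blue one, standing on the bench near the station; origin at the centre of its underside.
- driver: Bystander: a screwdriver with blue handle, about 190 mm long, lying on the bench along its x; leave it.
- bin: Bystander: an open grey parts bin, 110 x 90 mm, 60 mm tall; origin at the centre of its underside.
- case: Bystander: a shut blue case, 120 x 90 mm, 45 mm tall; origin at the centre of its underside.
There are look-alikes about, which are no part of the job. What is meant by the module is not orange, and is the larger of those in its own colour.

How it is judged:
By the outcome, as a careful person would: the job done as asked, in the order asked, and still so for the second after the job is handed in, with the robot touching nothing.
It also fails if it takes over 38 s, if anything falls off the work surface, if the arm or the gripper's body presses on something with over 40 N, if the wrist force passes 120 N, or if a joint passes its speed limit or range.

ROBOT

A 7-joint arm with a two-finger parallel gripper is mounted at the origin on the work surface. World frame = base frame: x ahead of the robot, y to its left, z up, the work surface at z = 0. Lengths are in m, angles in rad, forces in N, time in s.
With the tool pointing down it reaches from about 0.425 to 1.025 m from the base axis. Payload 9.4 kg.
Tool frame: the origin (TCP) lies at the very end of the fingers, on their centre line; the grasp point (between the pads) lies 19 mm behind it; z points along the fingers, y is the direction in which the jaws open and shut (so a half turn about z gives the same grasp; the last joint's range is limited). The gripper opens to 85 mm and grips with 20 to 120 N. Pads are 22 mm wide; open, the fingers measure 114 mm over their backs; the gripper's body (76 mm by 85 mm) begins 54 mm behind the grasp point. The pads swing forward as they close: fully open they stand 13 mm farther back than shut.
Start: joints at [1.039, 0.599, -0.003, 1.599, 0.002, 0.943, -0.08], TCP at [0.318, -0.651, 0.231] pointing down, gripper open.
Joint ranges: [-2.57, 2.57], [-0.35, 1.97], [-1.29, 1.29], [0.11, 2.56], [-1.05, 4.19], [0.11, 1.86], [-2.63, 2.63]. Speed limits (rad/s): [2.22, 2.22, 3.01, 3.01, 3.14, 3.14, 3.14].

INTERFACE

Orientations are given as a 3x3 rotation matrix whose columns are the frame's x, y, z axes.
In Python, from rig import read_state, grab_frame, job_done gives the robot as it stands.
- The arm moves only by the tool move_arm, never from a script. Its argument "plan" is a list of rows, each an object of numbers: "tx", "ty", "tz": the shift along the tool's x, y, z in mm; "rx", "ry", "rz": the turn, a rotation vector about the tool's x, y, z in rad; "claw": the finger opening in mm, from 0 to 85.4. A call has exactly 8 rows; each row is the pose to reach, as a shift and turn from the pose commanded when the call began, along the tool's axes at that moment; what a row does not reach only later rows make up. A row lasts 1/8 s, in which the tool goes at most 62.5 mm and 10.7 degrees, less where a joint would pass 70% of its speed; a pose out of reach is approached as far as the arm can. A call with a gripper value outside its range is refused whole. The fingers move at their own pace and stop on an object; the grip force is fixed at half the most. Time passes only in rows, so rows that repeat a pose let the fingers close, or fill a call up. It gives the time, the measured TCP pose, the force and the opening at its end, in the units of the state.
- read_state(): the state, without advancing time (a new reading comes with each control period).
- grab_frame(name): name is "scene" or "top" or "wrist"; returns a dict with "pixels" (420x560x3 uint8, blue, green, red), "depth" (420x560 float32, m along the optical axis (not along the pixel's ray), 0 where there is no reading), "K" (3x3 intrinsics, pixels), "R" (3x3) and "t" (3): a world point X has camera coordinates R X + t; the wrist camera has in their place "T_tool_cam" (4x4, takes a point from camera to tool coordinates, whose origin is the TCP and whose axes are the flange's). Camera axes: x right, y down, z forward; pixel columns grow to the right and rows downward; lengths in m; the calibration is good to about 2 mm. A picture is of the moment at which its call begins: read the wrist's pose just before it.
- job_done(): hands the job in, once; it reports no verdict.
The state is a dict: "time_s": time; "joint_positions": joint angles; "dq": joint speeds; "tau": joint torques, N m; "tool_pos": TCP position; "ee_rot": TCP orientation; "wrist_force": force on the tool from outside, world axes, zero at the start; "wrist_torque": the same for the moment, N m; "width": finger opening in m.
Only numpy, scipy, OpenCV 4.12 (cv2) and the standard library are available. Lean on these libraries where they do the work, as an engineer would, in place of code of your own. Each camera call takes 0.05 s, during which the arm holds its last target.

## Working session

There is one attempt and no reset: what is moved stays moved. The work goes in short steps, Python scripts to look and compute and a tool call to move; the robot and the scene stay as the last step left them, time stands still between calls to the robot, and variables do not carry over. Pictures are saved under pics/ and viewed, and the job is handed in when it is done.

Besides the shell and the picture viewer there is one more tool, called as name(argument=value, ...), one argument or row to a line, values as JSON. move_arm: Moves the arm, as the interface text tells. Its arguments: {"type":"object","properties":{"plan":{"type":"array","items":{"type":"object","properties":{"tx":{"type":"number"},"ty":{"type":"number"},"tz":{"type":"number"},"rx":{"type":"number"},"ry":{"type":"number"},"rz":{"type":"number"},"claw":{"type":"number"}}}}},"required":["plan"]}

```bash
ls; mkdir -p pics
python3 - <<'E'
from rig import *
import cv2,numpy as np
s=read_state();print(s)
for n in ["scene","top"]:
    f=grab_frame(n);cv2.imwrite(f"pics/{n}0.png",f["pixels"]);np.savez(f"{n}0.npz",**{k:v for k,v in f.items()})
    print(n,f["K"],f["R"],f["t"])
E
```

```text
pics
{'time_s': 0.0, 'joint_positions': array([ 1.03930526,  0.6001223 , -0.00253313,  1.60011368,  0.00179432,
        0.94290199, -0.07981119]), 'dq': array([ 0.00036823,  0.00010105,  0.00017391, -0.00052981,  0.00040392,
        0.00018428, -0.00202161]), 'tau': array([-1.68683073e-03, -7.76448298e+01,  1.56450748e+00, -2.58011073e+01,
        1.23790582e-02,  8.96254904e-03, -5.52937740e-05]), 'tool_pos': array([ 0.318252  , -0.65089903,  0.23042493]), 'ee_rot': array([[ 8.98337131e-01,  4.39305992e-01, -8.03351895e-04],
       [ 4.39306703e-01, -8.98336176e-01,  1.31761418e-03],
       [-1.42844264e-04, -1.53657962e-03, -9.99998809e-01]]), 'wrist_force': array([ 0.38885653, -0.19280808, -0.39484874]), 'wrist_torque': array([0.01114911, 0.00465611, 0.00816885]), 'width': 0.08542976727391291}
scene [[418.88928766   0.         277.75338499]
 [  0.         418.88928766 216.68059541]
 [  0.           0.           1.        ]] [[ 0.75814981  0.65200022  0.01022624]
 [ 0.51753047 -0.59209896 -0.61772246]
 [-0.39670023  0.47361856 -0.78632969]] [-0.44099714 -0.18698863  1.11764217]
top [[388.62283831   0.         278.77382017]
 [  0.         388.62283831 204.83828933]
 [  0.           0.           1.        ]] [[-0.01518717 -0.99987515 -0.00436264]
 [-0.98457202  0.01571512 -0.17427272]
 [ 0.17431952  0.00164863 -0.98468776]] [0.08862471 0.53431081 0.8424771 ]
```

View pics/scene0.png

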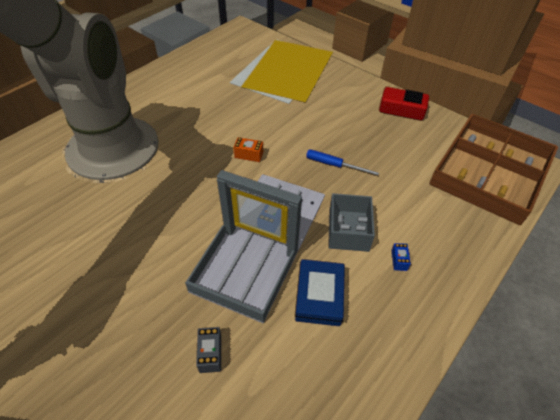

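View pics/top0.png

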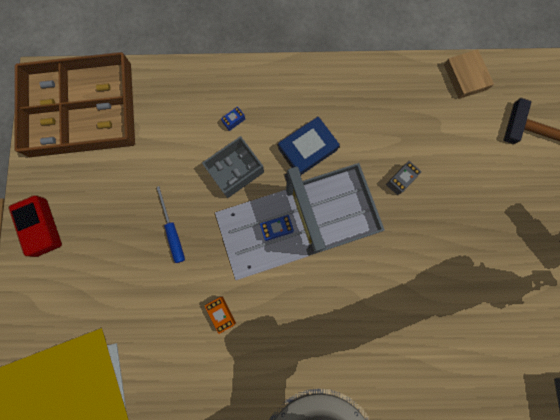

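The top view shows the station around (300,220), the blue module at about (277,228), the portal bar at about (300,210) and the tray to its right. The small blue look-alike is at (232,118). Next I'll zoom in and measure.

```bash
cat > h.py <<'E'
import numpy as np,cv2
def load(n): return dict(np.load(n))
def ray(f,u,v,z):
    d=np.linalg.inv(f["K"])@np.array([u,v,1.]);C=-f["R"].T@f["t"];D=f["R"].T@d
    return C+D*(z-C[2])/D[2]
def proj(f,X):
    c=f["R"]@np.asarray(X)+f["t"];p=f["K"]@c;return p[:2]/p[2]
def pts(f,m=None):
    v,u=np.nonzero(f["depth"]>0) if m is None else np.nonzero(m&(f["depth"]>0))
    d=f["depth"][v,u];c=np.stack([(u-f["K"][0,2])/f["K"][0,0]*d,(v-f["K"][1,2])/f["K"][1,1]*d,d],1)
    return (c-f["t"])@f["R"],u,v
E
python3 - <<'E'
from h import *
f=load("top0.npz");im=f["pixels"]
cv2.imwrite("pics/topz.png",cv2.resize(im[150:290,205:395],None,fx=4,fy=4,interpolation=cv2.INTER_CUBIC))
g=load("scene0.npz");cv2.imwrite("pics/scz.png",cv2.resize(g["pixels"][160:330,180:340],None,fx=3.5,fy=3.5,interpolation=cv2.INTER_CUBIC))
hsv=cv2.cvtColor(im,cv2.COLOR_BGR2HSV)
m=cv2.inRange(hsv,(105,120,50),(130,255,255));n,l,st,c=cv2.connectedComponentsWithStats(m)
for i in range(1,n):
    if st[i,4]>30: print(st[i],c[i],ray(f,*c[i],0.046))
P,u,v=pts(f)
mm=(u>255)&(u<300)&(v>205)&(v<250)
for r in range(210,250,4):
  print([round(float(P[(u==x)&(v==r)][0,2])*1000) if ((u==x)&(v==r)).any() else None for x in range(250,310,4)])
E
```

```text
[221 109  24  21 183] [233.08743169 119.61202186] [0.74403392 0.18614745 0.046     ]
[ 279  117   60   56 1170] [308.60512821 144.97094017] [0.67788807 0.00786504 0.046     ]
[260 215  34  26 316] [276.2056962  227.77848101] [0.48307669 0.08692373 0.046     ]
[165 223  20  40 412] [174.09708738 242.71601942] [0.4528301  0.31771275 0.046     ]
[4, 4, 3, 6, 6, 6, 8, 4, 5, 6, 6, 11, 50, 189, 188]
[7, 5, 6, 5, 4, 7, 4, 5, 15, 13, 6, 6, 5, 178, 188]
[7, 5, 6, 4, 4, 15, 12, 45, 47, 49, 5, 8, 7, 70, 190]
[5, 14, 13, 44, 46, 42, 44, 50, 47, 47, 45, 5, 5, 49, 187]
[12, 5, 8, 47, 46, 44, 47, 46, 44, 46, 46, 9, 5, 7, 98]
[7, 5, 6, 44, 47, 45, 45, 43, 48, 48, 46, 5, 4, 13, 67]
[9, 4, 6, 3, 48, 47, 46, 44, 43, 12, 12, 11, 7, 6, 49]
[4, 5, 5, 7, 45, 36, 5, 12, 14, 7, 9, 8, 5, 5, 5]
[8, 5, 10, 6, None, 15, 8, None, 9, 7, 3, 2, 4, 8, 7]
[6, 14, 12, 3, 4, 6, 5, 6, 7, 7, 7, 6, 7, 6, 8]
```

View pics/topz.png

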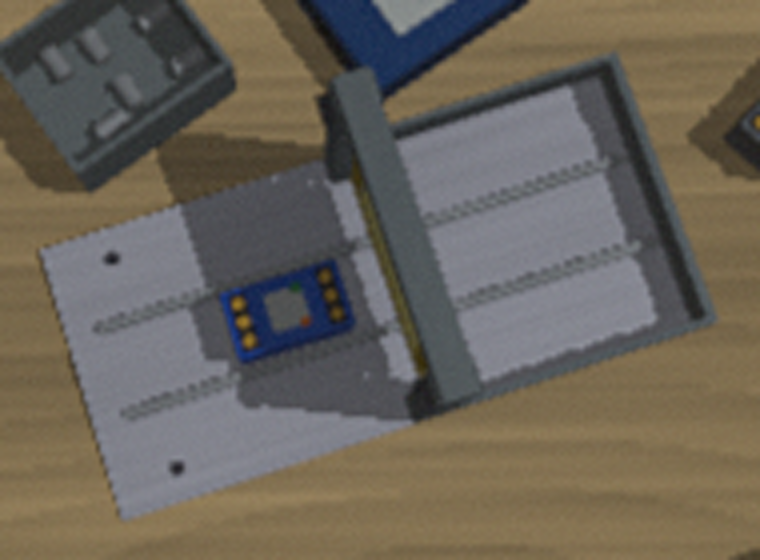

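View pics/scz.png

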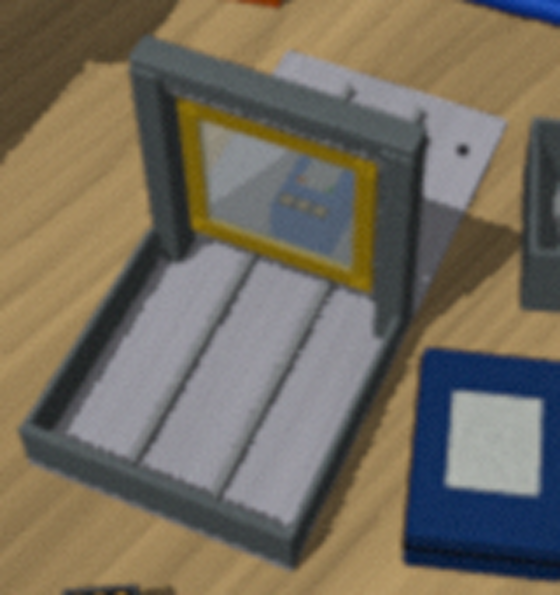

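Run:
```python
from h import *
f=load("top0.npz");hsv=cv2.cvtColor(f["pixels"],cv2.COLOR_BGR2HSV)
P,u,v=pts(f)
b=P[(P[:,2]>.18)&(P[:,2]<.2)&(u>270)&(u<340)&(v>150)&(v<270)]
r=cv2.minAreaRect((b[:,:2]*1000).astype(np.float32));print("bar",r,len(b))
c=b[:,:2].mean(0);w,V=np.linalg.eigh(np.cov(b[:,:2].T));print(c,V[:,1])
q=[ray(f,205+x/4,150+y/4,.006) for x,y in[(40,250),(122,516)]];print("rear corners",q, np.linalg.norm(q[0]-q[1]))
r1=[ray(f,205+x/4,150+y/4,.014) for x,y in[(98,326),(608,160)]];r2=[ray(f,205+x/4,150+y/4,.014) for x,y in[(126,413),(638,244)]]
for R in(r1,r2):
  d=R[1]-R[0];print("rail",R,np.linalg.norm(d),np.degrees(np.arctan2(d[1],d[0])))
# module top
m=(P[:,2]>.038)&(P[:,2]<.055)&(u>255)&(u<297)&(v>210)&(v<245)
M=P[m];r=cv2.minAreaRect((M[:,:2]*1000).astype(np.float32));print("mod",r,M.mean(0),len(M))
k=cv2.inRange(hsv,(105,120,50),(130,255,255));k[:210]=0;k[245:]=0;k[:,:255]=0;k[:,297:]=0
k=cv2.morphologyEx(k,cv2.MORPH_CLOSE,np.ones((9,9)))
cs=max(cv2.findContours(k,0,1)[0],key=cv2.contourArea)
pp=np.array([ray(f,x,y,.046)[:2]*1000 for x,y in cs[:,0]],np.float32);print("mod2",cv2.minAreaRect(pp))
for x,y in[(220,293),(335,260),(354,327),(243,361)]:print("corner",ray(f,205+x/4,150+y/4,.046))
```

```text
bar ((505.503662109375, 28.611968994140625), (168.31207275390625, 24.01693344116211), 17.44257926940918) 948
[0.50352939 0.02864148] [-0.95447196 -0.29830064]
rear corners [array([0.52674322, 0.23304178, 0.006     ]), array([0.3698477 , 0.18337057, 0.006     ])] 0.16457044195009227
rail [array([0.47975609, 0.1970174 , 0.014     ]), array([ 0.57450928, -0.10710619,  0.014     ])] 0.31854249980429405 -72.69497838391324
rail [array([0.42874082, 0.18038086, 0.014     ]), array([ 0.52344228, -0.12228551,  0.014     ])] 0.31713608398073856 -72.62559001778793
mod ((486.0377502441406, 87.12588500976562), (40.211524963378906, 69.64408111572266), 17.117101669311523) [0.4856855  0.08692103 0.04587632] 543
mod2 ((484.188232421875, 86.26170349121094), (41.19303512573242, 69.00509643554688), 16.231548309326172)
corner [0.49400099 0.12361759 0.046     ]
corner [0.51192149 0.05789925 0.046     ]
corner [0.47342671 0.04790198 0.046     ]
corner [0.45517287 0.11090604 0.046     ]
```

Station frame estimate: origin ≈ (0.5045, 0.028), feed direction ≈ (0.298, -0.954). The module's centre is at s ≈ -62 mm, on the centre line. Two independent checks agree: the plate's rear corners and the portal bar. The rails also measure about 318 mm long against 330 mm given.

The tool has to tilt about 40° below horizontal so it can pass under the bar. I'll travel high first.

move_arm(
  plan=[
    {"tx": 42,"ty": -37,"tz": -13,"claw": 0},
    {"tx": 84,"ty": -74,"tz": -26,"claw": 0},
    {"tx": 126,"ty": -111,"tz": -39,"claw": 0},
    {"tx": 168,"ty": -148,"tz": -52,"claw": 0},
    {"tx": 210,"ty": -185,"tz": -65,"claw": 0},
    {"tx": 252,"ty": -222,"tz": -78,"claw": 0},
    {"tx": 294,"ty": -259,"tz": -91,"claw": 0},
    {"tx": 336,"ty": -296,"tz": -104,"claw": 0},
  ],
)

```text
invalid input at $.plan[0]: expected keys tx, ty, tz, rx, ry, rz, claw
```

```bash
cat >> h.py <<'E'
O=np.array([.5045,.028,0]);D=np.array([.298,-.9546,0]);L=np.array([.9546,.298,0]);Z=np.array([0,0,1.])
def S(s,l,z): return O+D*s+L*l+Z*z
def goal(s,l,z,phi,st,sgn=1,ax="y"):
    from scipy.spatial.transform import Rotation as Ro
    p=np.radians(phi);zt=D*np.cos(p)-Z*np.sin(p)
    if ax=="y": y=sgn*L;x=np.cross(y,zt)
    else: x=sgn*L;y=np.cross(zt,x)
    R=np.stack([x,y,zt],1);R0=st["ee_rot"]
    t=R0.T@(S(s,l,z)-st["tool_pos"])*1000;r=Ro.from_matrix(R0.T@R).as_rotvec()
    return np.round(t,1),np.round(r,3)
def where(st):
    d=st["tool_pos"]-O;return np.round(np.array([d@D,d@L,d[2]])*1000,1)
E
python3 - <<'E'
from h import *
from rig import *
st=read_state();print(st["time_s"],st["joint_positions"].round(3),st["tool_pos"],where(st),st["width"]);print(st["ee_rot"].round(3))
f=grab_frame("wrist");print(f["T_tool_cam"].round(3))
for ax in "xy":
  for sg in(1,-1): print(ax,sg,goal(-.16,0,.3,40,st,sg,ax))
E
```

```text
0.1 [ 1.039  0.6   -0.003  1.6    0.002  0.943 -0.08 ] [ 0.31825061 -0.65090719  0.23046483] [ 592.6 -380.1  230.5] 0.08560789851979997
[[ 0.898  0.439 -0.001]
 [ 0.439 -0.898  0.001]
 [-0.    -0.001 -1.   ]]
[[-0.001 -0.951 -0.309  0.08 ]
 [ 1.    -0.001  0.    -0.   ]
 [-0.001 -0.309  0.951 -0.143]
 [ 0.     0.     0.     1.   ]]
x 1 (array([ 489.8, -686.3,  -68.6]), array([-0.872, -0.066,  0.143]))
x -1 (array([ 489.8, -686.3,  -68.6]), array([ 0.096, -1.271, -2.72 ]))
y 1 (array([ 489.8, -686.3,  -68.6]), array([-0.617, -0.719, -1.321]))
y -1 (array([ 489.8, -686.3,  -68.6]), array([-0.747,  0.642,  1.601]))
```

move_arm(
  plan=[
    {"tx": 42,"ty": -37,"tz": -13,"rx": 0,"ry": 0,"rz": 0,"claw": 0},
    {"tx": 84,"ty": -74,"tz": -26,"rx": 0,"ry": 0,"rz": 0,"claw": 0},
    {"tx": 126,"ty": -111,"tz": -39,"rx": 0,"ry": 0,"rz": 0,"claw": 0},
    {"tx": 168,"ty": -148,"tz": -52,"rx": 0,"ry": 0,"rz": 0,"claw": 0},
    {"tx": 210,"ty": -185,"tz": -65,"rx": 0,"ry": 0,"rz": 0,"claw": 0},
    {"tx": 252,"ty": -222,"tz": -78,"rx": 0,"ry": 0,"rz": 0,"claw": 0},
    {"tx": 294,"ty": -259,"tz": -91,"rx": 0,"ry": 0,"rz": 0,"claw": 0},
    {"tx": 336,"ty": -296,"tz": -104,"rx": 0,"ry": 0,"rz": 0,"claw": 0},
  ],
)

```text
time_s: 1.15
tool_pos: [0.4906, -0.236, 0.3357]
ee_rot: [[0.898, 0.439, -0.0], [0.439, -0.898, -0.0], [-0.0, 0.0, -1.0]]
wrist_force: [0.3, 0.2, 0.2]
width: 0.0003
```

```bash
cat > w.py <<'E'
from h import *
from rig import *
import sys
a=[float(x) for x in sys.argv[1:5]]
st=read_state();print(st["time_s"],st["joint_positions"].round(3),where(st),st["wrist_force"].round(1),st["width"].round(4));print(st["ee_rot"].round(3))
if a: print(goal(a[0]/1000,a[1]/1000,a[2]/1000,a[3],st,1,"y"))
E
python3 w.py -200 0 300 45
```

```text
Traceback (most recent call last):
  File "w.py", line 5, in <module>
    st=read_state();print(st["time_s"],st["joint_positions"].round(3),where(st),st["wrist_force"].round(1),st["width"].round(4));print(st["ee_rot"].round(3))
                                                                                                           ^^^^^^^^^^^^^^^^^
AttributeError: 'float' object has no attribute 'round'
```

```bash
sed -i 's/st\["width"\].round(4)/st["width"]/' w.py; python3 w.py -180 0 340 45
```

```text
1.15 [ 0.409  0.273 -0.084  1.882  0.027  0.987 -0.803] [247.9 -91.9 335.7] [0.3 0.2 0.2] 0.0003125589058532348
[[ 0.898  0.439 -0.   ]
 [ 0.439 -0.898 -0.   ]
 [-0.     0.    -1.   ]]
(array([ 155.7, -409. ,   -4.3]), array([-0.555, -0.647, -1.34 ]))
```

move_arm(
  plan=[
    {"tx": 17,"ty": -45,"tz": 0,"rx": -0.06,"ry": -0.07,"rz": -0.148,"claw": 0},
    {"tx": 34,"ty": -90,"tz": 0,"rx": -0.12,"ry": -0.14,"rz": -0.296,"claw": 0},
    {"tx": 51,"ty": -135,"tz": 0,"rx": -0.18,"ry": -0.21,"rz": -0.444,"claw": 0},
    {"tx": 68,"ty": -180,"tz": 0,"rx": -0.24,"ry": -0.28,"rz": -0.592,"claw": 0},
    {"tx": 85,"ty": -225,"tz": 0,"rx": -0.3,"ry": -0.35,"rz": -0.74,"claw": 0},
    {"tx": 102,"ty": -270,"tz": 0,"rx": -0.36,"ry": -0.42,"rz": -0.888,"claw": 0},
    {"tx": 119,"ty": -315,"tz": 0,"rx": -0.42,"ry": -0.49,"rz": -1.036,"claw": 0},
    {"tx": 136,"ty": -360,"tz": 0,"rx": -0.48,"ry": -0.56,"rz": -1.184,"claw": 0},
  ],
)

```text
time_s: 2.15
tool_pos: [0.4542, 0.1471, 0.3354]
ee_rot: [[-0.076, 0.988, 0.136], [0.766, 0.146, -0.626], [-0.638, 0.057, -0.768]]
wrist_force: [0.5, -0.4, -0.1]
width: 0.0002
```

```bash
python3 w.py -170 0 200 45
```

```text
2.15 [-0.479  0.375 -0.451  1.973  0.668  1.41  -1.127] [-128.7  -12.5  335.4] [ 0.5 -0.4 -0.1] 0.00023700849951828929
[[-0.076  0.988  0.136]
 [ 0.766  0.146 -0.626]
 [-0.638  0.057 -0.768]]
(array([119.5,  -1.8,  76.9]), array([-0.063, -0.087, -0.154]))
```

move_arm(
  plan=[
    {"tx": 24,"ty": 0,"tz": 15,"rx": -0.013,"ry": -0.017,"rz": -0.031,"claw": 0},
    {"tx": 48,"ty": -1,"tz": 31,"rx": -0.025,"ry": -0.035,"rz": -0.062,"claw": 0},
    {"tx": 72,"ty": -1,"tz": 46,"rx": -0.038,"ry": -0.052,"rz": -0.092,"claw": 0},
    {"tx": 96,"ty": -1,"tz": 62,"rx": -0.05,"ry": -0.07,"rz": -0.123,"claw": 0},
    {"tx": 119.5,"ty": -1.8,"tz": 76.9,"rx": -0.063,"ry": -0.087,"rz": -0.154,"claw": 0},
    {"tx": 119.5,"ty": -1.8,"tz": 76.9,"rx": -0.063,"ry": -0.087,"rz": -0.154,"claw": 0},
    {"tx": 119.5,"ty": -1.8,"tz": 76.9,"rx": -0.063,"ry": -0.087,"rz": -0.154,"claw": 0},
    {"tx": 119.5,"ty": -1.8,"tz": 76.9,"rx": -0.063,"ry": -0.087,"rz": -0.154,"claw": 0},
  ],
)

```text
time_s: 3.15
tool_pos: [0.4546, 0.1886, 0.2011]
ee_rot: [[-0.206, 0.956, 0.208], [0.679, 0.292, -0.674], [-0.705, 0.003, -0.709]]
wrist_force: [-0.7, -0.3, -0.5]
width: -0.0
```

```bash
python3 w.py -135 0 22 45
python3 - <<'E'
from rig import *
import cv2,numpy as np
f=grab_frame("top");cv2.imwrite("pics/top1.png",f["pixels"])
f=grab_frame("scene");cv2.imwrite("pics/scene1.png",f["pixels"])
E
```

```text
3.15 [-0.608  0.615 -0.446  2.059  0.822  1.307 -1.317] [-1.682e+02  2.000e-01  2.011e+02] [-0.7 -0.3 -0.5] -3.900273343308563e-05
[[-0.206  0.956  0.208]
 [ 0.679  0.292 -0.674]
 [-0.705  0.003 -0.709]]
(array([102.7,  -0.4, 150.4]), array([-0.002, -0.003, -0.006]))
```

View pics/scene1.png

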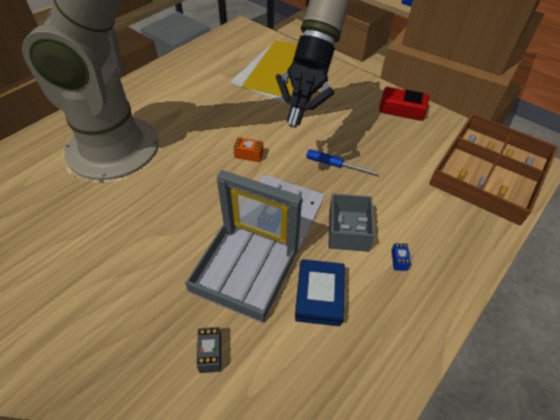

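View pics/top1.png

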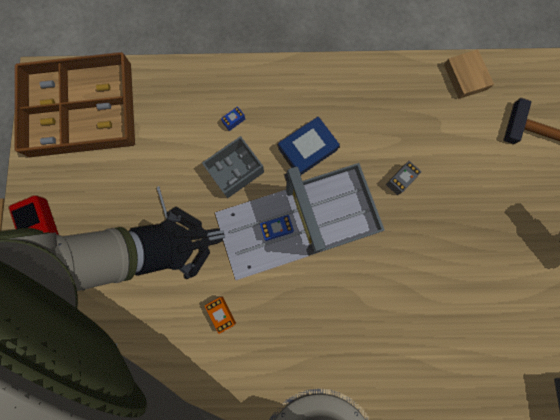

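The tool is behind the module and tilted. The gripper's knuckles stick out sideways when shut: in the top view they span roughly (175,210) to (200,275). I'll measure that against the 132 mm portal opening.

Run:
```python
from h import *
from rig import *
st=read_state()
for n in("top","scene"):
    f=grab_frame(n)
    P,u,v=pts(f)
    q=(P-st["tool_pos"])@st["ee_rot"]*1000
    k=(np.abs(q[:,0])<100)&(np.abs(q[:,1])<110)&(q[:,2]<5)&(q[:,2]>-190)&(P[:,2]>.1)
    q=q[k]
    for a in range(-185,5,10):
        m=(q[:,2]>=a)&(q[:,2]<a+10)
        if m.any(): print(n,a,m.sum(),"y",np.percentile(q[m,1],[2,98]).round(),"x",np.percentile(q[m,0],[2,98]).round())
```

```text
top -185 181 y [-31.  26.] x [-33. -10.]
top -175 448 y [-37.  33.] x [-38.   5.]
top -165 290 y [-37.  33.] x [-39.  -6.]
top -155 286 y [-37.  32.] x [-38.  -8.]
top -145 272 y [-37.  32.] x [-38.  -7.]
top -135 161 y [-38.  29.] x [-38.  -4.]
top -125 85 y [-39.  36.] x [-13.   5.]
top -115 308 y [-41.  40.] x [-20.   4.]
top -105 322 y [-51.  49.] x [-21.   2.]
top -95 412 y [-61.  59.] x [-19.   9.]
top -85 268 y [-57.  55.] x [-18.  -1.]
top -75 241 y [-49.  47.] x [-18.  10.]
top -65 235 y [-40.  39.] x [-15.  11.]
top -55 216 y [-33.  32.] x [-14.   9.]
top -45 76 y [-17.  21.] x [-14.   5.]
top -35 73 y [-14.  13.] x [-13.  -0.]
top -25 70 y [-14.  12.] x [-13.   3.]
top -15 63 y [-14.  12.] x [-13.   1.]
top -5 9 y [-7.  3.] x [-11.  -7.]
scene -185 178 y [-28.  33.] x [-34.  -0.]
scene -175 168 y [-30.  36.] x [-39.   5.]
scene -165 200 y [-31.  37.] x [-40.  -4.]
scene -155 199 y [-30.  37.] x [-39.  -3.]
scene -145 201 y [-31.  37.] x [-39.  -2.]
scene -135 269 y [-32.  37.] x [-39.  -4.]
scene -125 201 y [-35.  37.] x [-15.  -6.]
scene -115 195 y [-38.  41.] x [-19.   4.]
scene -105 240 y [-47.  46.] x [-22.  -2.]
scene -95 286 y [-56.  61.] x [-21.   4.]
scene -85 256 y [-55.  59.] x [-19.   6.]
scene -75 211 y [-47.  51.] x [-20.  12.]
scene -65 204 y [-39.  44.] x [-18.  11.]
scene -55 174 y [-32.  35.] x [-16.  10.]
scene -45 103 y [-21.  26.] x [-16.   5.]
scene -35 75 y [-14.  14.] x [-13.   5.]
scene -25 73 y [-13.  13.] x [-14.   5.]
scene -15 66 y [-13.  13.] x [-13.   7.]
scene -5 28 y [-6.  7.] x [-14.   8.]
```

The shut knuckles reach ±62 mm against a ±66 mm portal, which is too tight. I'll turn the tool 90° about its own axis so the jaws lie in the tilt plane. That makes the lateral extent ±40 mm in the portal, and the camera stays in front of the posts.

move_arm(
  plan=[
    {"tx": 0,"ty": 0,"tz": 0,"rx": 0,"ry": 0,"rz": -0.18,"claw": 0},
    {"tx": 0,"ty": 0,"tz": 0,"rx": 0,"ry": 0,"rz": -0.36,"claw": 0},
    {"tx": 0,"ty": 0,"tz": 0,"rx": 0,"ry": 0,"rz": -0.54,"claw": 0},
    {"tx": 0,"ty": 0,"tz": 0,"rx": 0,"ry": 0,"rz": -0.72,"claw": 0},
    {"tx": 0,"ty": 0,"tz": 0,"rx": 0,"ry": 0,"rz": -0.9,"claw": 0},
    {"tx": 0,"ty": 0,"tz": 0,"rx": 0,"ry": 0,"rz": -1.08,"claw": 0},
    {"tx": 0,"ty": 0,"tz": 0,"rx": 0,"ry": 0,"rz": -1.26,"claw": 0},
    {"tx": 0,"ty": 0,"tz": 0,"rx": 0,"ry": 0,"rz": -1.44,"claw": 0},
  ],
)

```text
time_s: 4.35
tool_pos: [0.4543, 0.1887, 0.2003]
ee_rot: [[-0.974, -0.086, 0.207], [-0.206, 0.709, -0.674], [-0.089, -0.7, -0.709]]
wrist_force: [-0.3, 0.5, -0.5]
width: 0.0002
```

```bash
sed -i 's/st,1,"y"/st,-1,"x"/' w.py; python3 w.py -145 0 60 45
```

```text
4.35 [-0.427  0.683 -0.729  2.048  0.892  1.456  0.021] [-168.4   -0.   200.3] [-0.3  0.5 -0.5] 0.0001618054713635901
[[-0.974 -0.086  0.207]
 [-0.206  0.709 -0.674]
 [-0.089 -0.7   -0.709]]
(array([ 10.3,  81.7, 115.9]), array([ 0.002, -0.003, -0.13 ]))
```

move_arm(
  plan=[
    {"tx": 2,"ty": 14,"tz": 19,"rx": 0,"ry": 0,"rz": -0.022,"claw": 0},
    {"tx": 4,"ty": 27,"tz": 39,"rx": 0.001,"ry": -0.001,"rz": -0.044,"claw": 0},
    {"tx": 5,"ty": 41,"tz": 58,"rx": 0.001,"ry": -0.001,"rz": -0.065,"claw": 0},
    {"tx": 7,"ty": 55,"tz": 77,"rx": 0.002,"ry": -0.002,"rz": -0.087,"claw": 0},
    {"tx": 9,"ty": 68,"tz": 97,"rx": 0.002,"ry": -0.003,"rz": -0.11,"claw": 0},
    {"tx": 10.3,"ty": 81.7,"tz": 115.9,"rx": 0.002,"ry": -0.003,"rz": -0.13,"claw": 0},
    {"tx": 10.3,"ty": 81.7,"tz": 115.9,"rx": 0.002,"ry": -0.003,"rz": -0.13,"claw": 0},
    {"tx": 10.3,"ty": 81.7,"tz": 115.9,"rx": 0.002,"ry": -0.003,"rz": -0.13,"claw": 0},
  ],
)

```text
time_s: 5.35
tool_pos: [0.4613, 0.1667, 0.0596]
ee_rot: [[-0.956, -0.206, 0.21], [-0.294, 0.677, -0.675], [-0.003, -0.707, -0.707]]
wrist_force: [-0.4, -0.0, 0.8]
width: 0.0004
```

```bash
python3 w.py -135 0 22 45
python3 - <<'E'
from h import *
from rig import *
st=read_state()
f=grab_frame("top");cv2.imwrite("pics/top2.png",cv2.resize(f["pixels"][120:300,100:400],None,fx=2.6,fy=2.6));
f=grab_frame("wrist");cv2.imwrite("pics/wr2.png",f["pixels"])
E
```

```text
5.35 [-0.443  0.911 -0.664  2.121  1.082  1.334 -0.083] [-1.453e+02  1.000e-01  5.960e+01] [-0.4 -0.   0.8] 0.00039040922988713047
[[-0.956 -0.206  0.21 ]
 [-0.294  0.677 -0.675]
 [-0.003 -0.707 -0.707]]
(array([ 0.2, 19.4, 33.9]), array([ 0.   , -0.   , -0.005]))
```

View pics/top2.png

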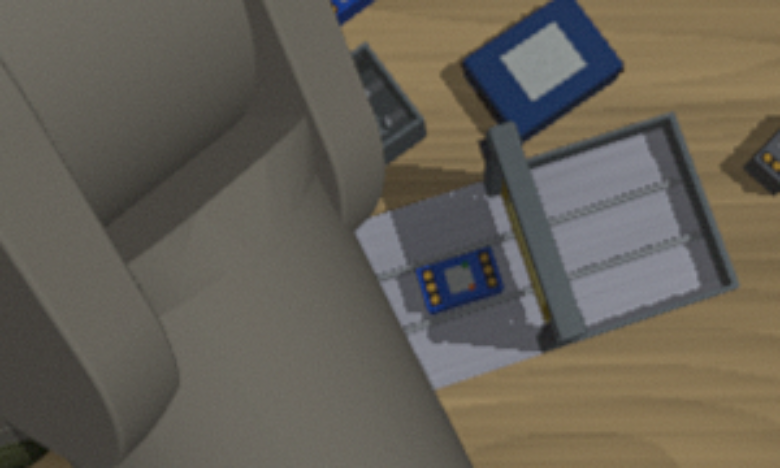

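View pics/wr2.png

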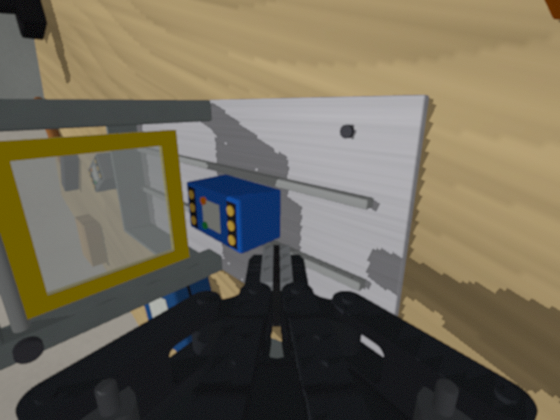

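Run:
```python
from h import *
from rig import *
f=grab_frame("scene");cv2.imwrite("pics/sc3.png",f["pixels"])
```

```text
(no output)
```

View pics/sc3.png

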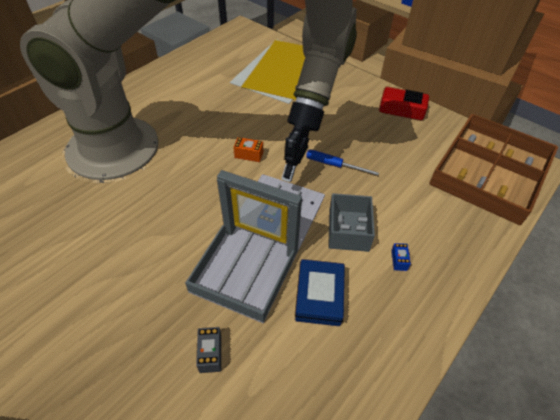

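move_arm(
  plan=[
    {"tx": 0,"ty": 3,"tz": 6,"rx": 0,"ry": 0,"rz": -0.005,"claw": 0},
    {"tx": 0,"ty": 6.5,"tz": 11.5,"rx": 0,"ry": 0,"rz": -0.005,"claw": 0},
    {"tx": 0.1,"ty": 10,"tz": 17,"rx": 0,"ry": 0,"rz": -0.005,"claw": 0},
    {"tx": 0.1,"ty": 13,"tz": 23,"rx": 0,"ry": 0,"rz": -0.005,"claw": 0},
    {"tx": 0.2,"ty": 16,"tz": 28,"rx": 0,"ry": 0,"rz": -0.005,"claw": 0},
    {"tx": 0.2,"ty": 19.4,"tz": 33.9,"rx": 0,"ry": 0,"rz": -0.005,"claw": 0},
    {"tx": 0.2,"ty": 19.4,"tz": 33.9,"rx": 0,"ry": 0,"rz": -0.005,"claw": 0},
    {"tx": 0.2,"ty": 19.4,"tz": 33.9,"rx": 0,"ry": 0,"rz": -0.005,"claw": 0},
  ],
)

```text
time_s: 6.5
tool_pos: [0.4645, 0.1569, 0.022]
ee_rot: [[-0.955, -0.211, 0.211], [-0.298, 0.675, -0.675], [0.0, -0.707, -0.707]]
wrist_force: [0.3, 0.1, 0.1]
width: 0.0003
```

```bash
python3 w.py -95 0 22 45
python3 - <<'E'
from h import *
from rig import *
f=grab_frame("wrist");cv2.imwrite("pics/wr4.png",f["pixels"])
E
```

```text
6.5 [-0.442  0.974 -0.637  2.131  1.142  1.305 -0.131] [-135.     0.2   22. ] [0.3 0.1 0.1] 0.0003430847346189945
[[-0.955 -0.211  0.211]
 [-0.298  0.675 -0.675]
 [ 0.    -0.707 -0.707]]
(array([  0.2, -28.3,  28.3]), array([ 0., -0.,  0.]))
```

View pics/wr4.png

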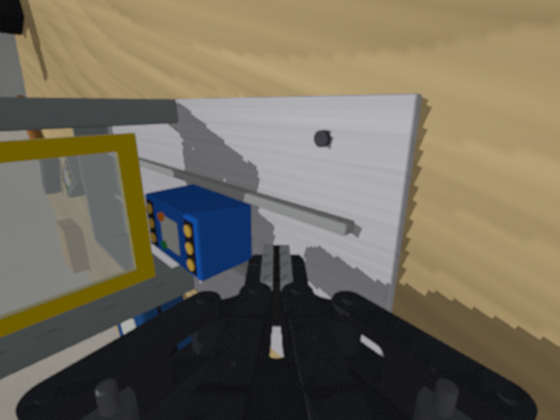

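The fingertips are on the track behind the module, about 30 mm from its rear face. I'll start the steady push at 40 mm/s.

move_arm(
  plan=[
    {"tx": 0,"ty": -3.5,"tz": 3.5,"rx": 0,"ry": 0,"rz": 0,"claw": 0},
    {"tx": 0,"ty": -7,"tz": 7,"rx": 0,"ry": 0,"rz": 0,"claw": 0},
    {"tx": 0,"ty": -10.5,"tz": 10.5,"rx": 0,"ry": 0,"rz": 0,"claw": 0},
    {"tx": 0,"ty": -14,"tz": 14,"rx": 0,"ry": 0,"rz": 0,"claw": 0},
    {"tx": 0,"ty": -17.5,"tz": 17.5,"rx": 0,"ry": 0,"rz": 0,"claw": 0},
    {"tx": 0,"ty": -21,"tz": 21,"rx": 0,"ry": 0,"rz": 0,"claw": 0},
    {"tx": 0,"ty": -24.5,"tz": 24.5,"rx": 0,"ry": 0,"rz": 0,"claw": 0},
    {"tx": 0,"ty": -28,"tz": 28,"rx": 0,"ry": 0,"rz": 0,"claw": 0},
  ],
)

```text
time_s: 7.55
tool_pos: [0.4764, 0.1192, 0.022]
ee_rot: [[-0.954, -0.211, 0.211], [-0.298, 0.676, -0.674], [0.0, -0.706, -0.708]]
wrist_force: [-0.7, 1.1, 1.1]
width: 0.0002
```

```bash
cat > look.py <<'E'
from h import *
from rig import *
import sys
f=grab_frame("wrist");g=grab_frame("scene");t=grab_frame("top")
a=cv2.resize(f["pixels"],(400,300));b=cv2.resize(g["pixels"][150:330,170:410],(400,300));c=cv2.resize(t["pixels"][150:285,205:385],(400,300))
cv2.imwrite(sys.argv[1],np.vstack([np.hstack([a,b]),np.hstack([c,c*0])]))
for n,F in(("scene",g),("top",t)):
    h=cv2.cvtColor(F["pixels"],cv2.COLOR_BGR2HSV);P,u,v=pts(F);q=(P-O)
    s=q@D*1000;l=q@L*1000;z=P[:,2]*1000
    m=(np.abs(l)<24)&(z>41)&(z<51)&(s>-130)&(s<160)
    hh=h[v,u];bl=(hh[:,0]>100)&(hh[:,0]<130)&(hh[:,1]>110)
    k=m&bl
    if k.sum()>8: print(n,k.sum(),"module top s",np.percentile(s[k],[2,98]).round(),"l",np.percentile(l[k],[2,98]).round())
E
python3 w.py -45 0 22 45; python3 look.py pics/l1.png
```

```text
7.55 [-0.388  0.964 -0.618  2.169  1.194  1.28  -0.125] [-95.4   0.3  22. ] [-0.7  1.1  1.1] 0.00019335676900406496
[[-0.954 -0.211  0.211]
 [-0.298  0.676 -0.674]
 [ 0.    -0.706 -0.708]]
(array([  0.4, -35.7,  35.6]), array([0.001, 0.   , 0.   ]))
top 171 module top s [-61. -21.] l [-19.  18.]
```

View pics/l1.png

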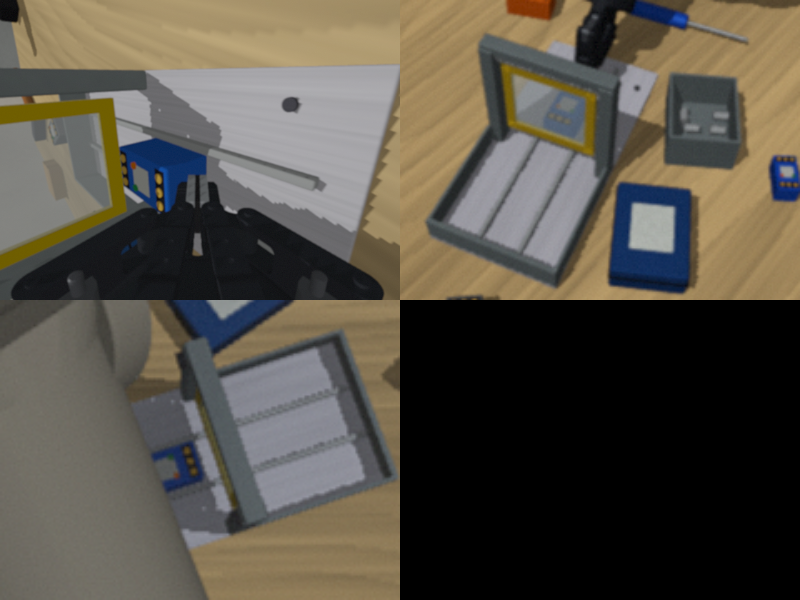

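Contact has been made: the module's front edge has moved to s ≈ -21 mm, it's straight, and the force is about 1 N. Continuing at about 50 mm/s.

move_arm(
  plan=[
    {"tx": 0,"ty": -4.4,"tz": 4.4,"rx": 0,"ry": 0,"rz": 0,"claw": 0},
    {"tx": 0,"ty": -8.8,"tz": 8.8,"rx": 0,"ry": 0,"rz": 0,"claw": 0},
    {"tx": 0,"ty": -13.2,"tz": 13.2,"rx": 0,"ry": 0,"rz": 0,"claw": 0},
    {"tx": 0,"ty": -17.6,"tz": 17.6,"rx": 0,"ry": 0,"rz": 0,"claw": 0},
    {"tx": 0,"ty": -22,"tz": 22,"rx": 0,"ry": 0,"rz": 0,"claw": 0},
    {"tx": 0,"ty": -26.4,"tz": 26.4,"rx": 0,"ry": 0,"rz": 0,"claw": 0},
    {"tx": 0,"ty": -30.8,"tz": 30.8,"rx": 0,"ry": 0,"rz": 0,"claw": 0},
    {"tx": 0,"ty": -35.2,"tz": 35.2,"rx": 0,"ry": 0,"rz": 0,"claw": 0},
  ],
)

```text
time_s: 8.7
tool_pos: [0.4913, 0.0712, 0.022]
ee_rot: [[-0.955, -0.211, 0.21], [-0.298, 0.675, -0.675], [0.0, -0.707, -0.707]]
wrist_force: [-1.2, 2.0, 0.7]
width: -0.0
```

```bash
python3 w.py 5 0 22 45; python3 look.py pics/l2.png
```

```text
8.7 [-0.316  0.953 -0.59   2.209  1.264  1.251 -0.111] [-45.2   0.2  22. ] [-1.2  2.   0.7] -1.8215494348986203e-05
[[-0.955 -0.211  0.21 ]
 [-0.298  0.675 -0.675]
 [ 0.    -0.707 -0.707]]
(array([  0.2, -35.5,  35.4]), array([ 0.001, -0.   ,  0.   ]))
```

View pics/l2.png

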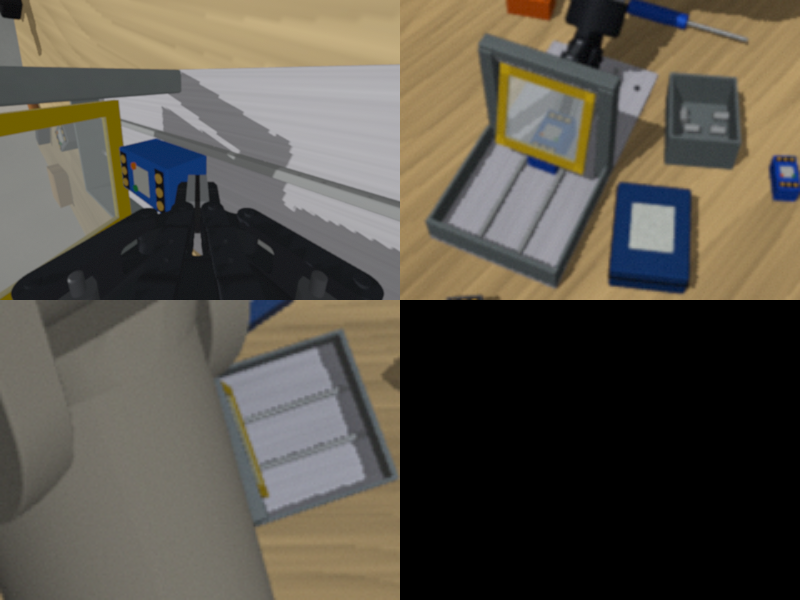

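The module is nudging the flap open (scene inset: blue front visible under the yellow rim), and the force is about 2 N. Continuing.

move_arm(
  plan=[
    {"tx": 0,"ty": -4.4,"tz": 4.4,"rx": 0,"ry": 0,"rz": 0,"claw": 0},
    {"tx": 0,"ty": -8.8,"tz": 8.8,"rx": 0,"ry": 0,"rz": 0,"claw": 0},
    {"tx": 0,"ty": -13.2,"tz": 13.2,"rx": 0,"ry": 0,"rz": 0,"claw": 0},
    {"tx": 0,"ty": -17.6,"tz": 17.6,"rx": 0,"ry": 0,"rz": 0,"claw": 0},
    {"tx": 0,"ty": -22,"tz": 22,"rx": 0,"ry": 0,"rz": 0,"claw": 0},
    {"tx": 0,"ty": -26.4,"tz": 26.4,"rx": 0,"ry": 0,"rz": 0,"claw": 0},
    {"tx": 0,"ty": -30.8,"tz": 30.8,"rx": 0,"ry": 0,"rz": 0,"claw": 0},
    {"tx": 0,"ty": -35.2,"tz": 35.2,"rx": 0,"ry": 0,"rz": 0,"claw": 0},
  ],
)

```text
time_s: 9.85
tool_pos: [0.5061, 0.0236, 0.022]
ee_rot: [[-0.955, -0.211, 0.211], [-0.298, 0.675, -0.675], [0.0, -0.707, -0.707]]
wrist_force: [-0.3, 2.1, 0.4]
width: -0.0001
```

```bash
python3 w.py 35 0 22 45; python3 look.py pics/l3.png
```

```text
9.85 [-0.241  0.944 -0.561  2.239  1.338  1.225 -0.091] [ 4.7  0.2 22. ] [-0.3  2.1  0.4] -7.01696114848658e-05
[[-0.955 -0.211  0.211]
 [-0.298  0.675 -0.675]
 [ 0.    -0.707 -0.707]]
(array([  0.2, -21.5,  21.4]), array([ 0., -0.,  0.]))
scene 164 module top s [54. 81.] l [-16.  21.]
```

View pics/l3.png

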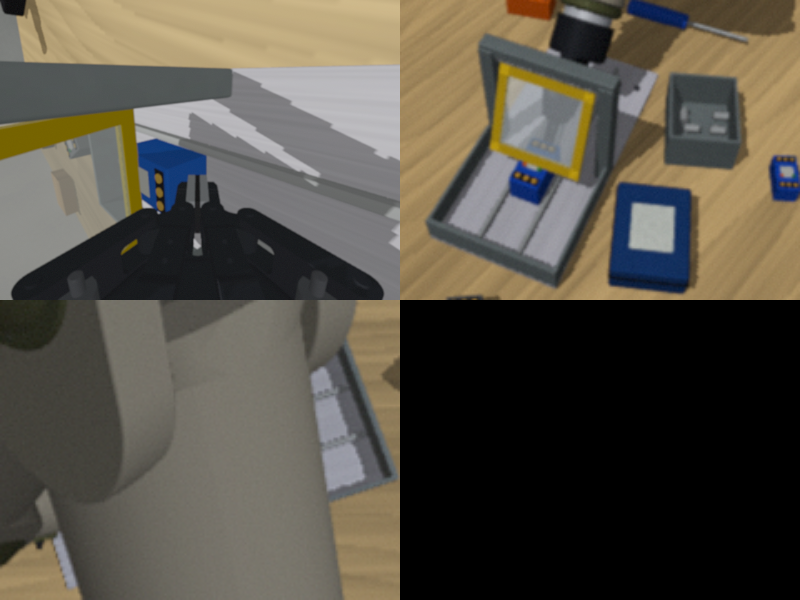

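The module's front is at s ≈ 81 mm and its rear at about 11 mm, with the flap resting on its top. Continuing at the same pace.

move_arm(
  plan=[
    {"tx": 0,"ty": -3.5,"tz": 3.5,"rx": 0,"ry": 0,"rz": 0,"claw": 0},
    {"tx": 0,"ty": -7,"tz": 7,"rx": 0,"ry": 0,"rz": 0,"claw": 0},
    {"tx": 0,"ty": -10.5,"tz": 10.5,"rx": 0,"ry": 0,"rz": 0,"claw": 0},
    {"tx": 0,"ty": -14,"tz": 14,"rx": 0,"ry": 0,"rz": 0,"claw": 0},
    {"tx": 0,"ty": -17.5,"tz": 17.5,"rx": 0,"ry": 0,"rz": 0,"claw": 0},
    {"tx": 0,"ty": -21,"tz": 21,"rx": 0,"ry": 0,"rz": 0,"claw": 0},
    {"tx": 0,"ty": -24.5,"tz": 24.5,"rx": 0,"ry": 0,"rz": 0,"claw": 0},
    {"tx": 0,"ty": -28,"tz": 28,"rx": 0,"ry": 0,"rz": 0,"claw": 0},
  ],
)

```text
time_s: 11.0
tool_pos: [0.5179, -0.0139, 0.0219]
ee_rot: [[-0.955, -0.211, 0.211], [-0.298, 0.675, -0.675], [0.0, -0.707, -0.708]]
wrist_force: [-1.4, 2.5, 1.1]
width: -0.0002
```

```bash
python3 w.py 62 0 22 45; python3 look.py pics/l4.png
```

```text
11.0 [-0.181  0.937 -0.536  2.255  1.399  1.205 -0.07 ] [44.   0.3 21.9] [-1.4  2.5  1.1] -0.00016373143880316266
[[-0.955 -0.211  0.211]
 [-0.298  0.675 -0.675]
 [ 0.    -0.707 -0.708]]
(array([  0.3, -12.8,  12.6]), array([0.001, 0.   , 0.   ]))
scene 252 module top s [ 73. 120.] l [-17.  21.]
```

View pics/l4.png

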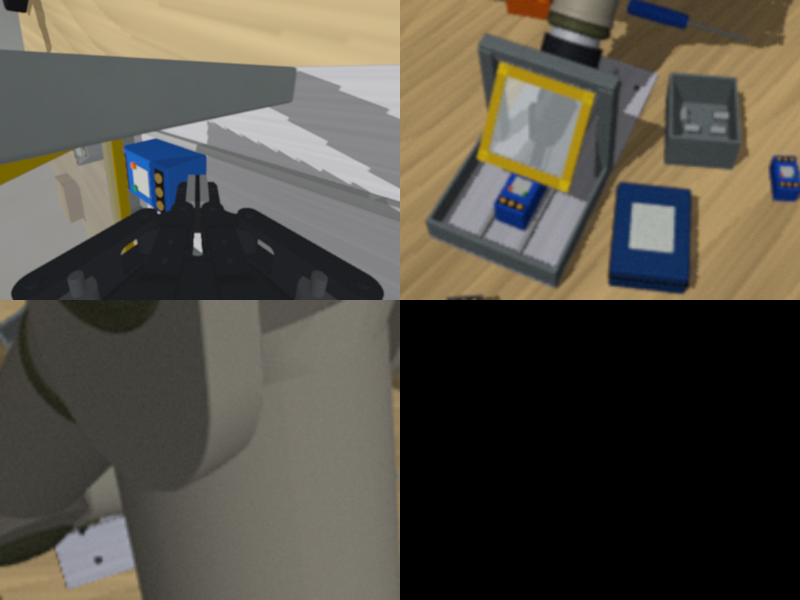

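The module's front is at 120 mm and its rear at about 50 mm. The flap now rests on the gripper. I'll push a final 20 mm, ending slowly.

move_arm(
  plan=[
    {"tx": 0,"ty": -3,"tz": 3,"rx": 0,"ry": 0,"rz": 0,"claw": 0},
    {"tx": 0,"ty": -6,"tz": 6,"rx": 0,"ry": 0,"rz": 0,"claw": 0},
    {"tx": 0,"ty": -8.5,"tz": 8.5,"rx": 0,"ry": 0,"rz": 0,"claw": 0},
    {"tx": 0,"ty": -10.5,"tz": 10.5,"rx": 0,"ry": 0,"rz": 0,"claw": 0},
    {"tx": 0,"ty": -12,"tz": 12,"rx": 0,"ry": 0,"rz": 0,"claw": 0},
    {"tx": 0,"ty": -13,"tz": 13,"rx": 0,"ry": 0,"rz": 0,"claw": 0},
    {"tx": 0,"ty": -14,"tz": 14,"rx": 0,"ry": 0,"rz": 0,"claw": 0},
    {"tx": 0,"ty": -14,"tz": 14,"rx": 0,"ry": 0,"rz": 0,"claw": 0},
  ],
)

```text
time_s: 12.15
tool_pos: [0.5237, -0.0328, 0.0219]
ee_rot: [[-0.955, -0.211, 0.21], [-0.298, 0.675, -0.675], [0.0, -0.707, -0.707]]
wrist_force: [-0.8, 0.8, -2.2]
width: -0.0002
```

```bash
python3 w.py -145 0 22 45; python3 look.py pics/l5.png
```

```text
12.15 [-0.15   0.933 -0.523  2.26   1.429  1.196 -0.057] [63.8  0.2 21.9] [-0.8  0.8 -2.2] -0.00017660887993889735
[[-0.955 -0.211  0.21 ]
 [-0.298  0.675 -0.675]
 [ 0.    -0.707 -0.707]]
(array([   0.2,  147.6, -147.7]), array([ 0., -0.,  0.]))
scene 335 module top s [ 84. 140.] l [-17.  21.]
```

View pics/l5.png

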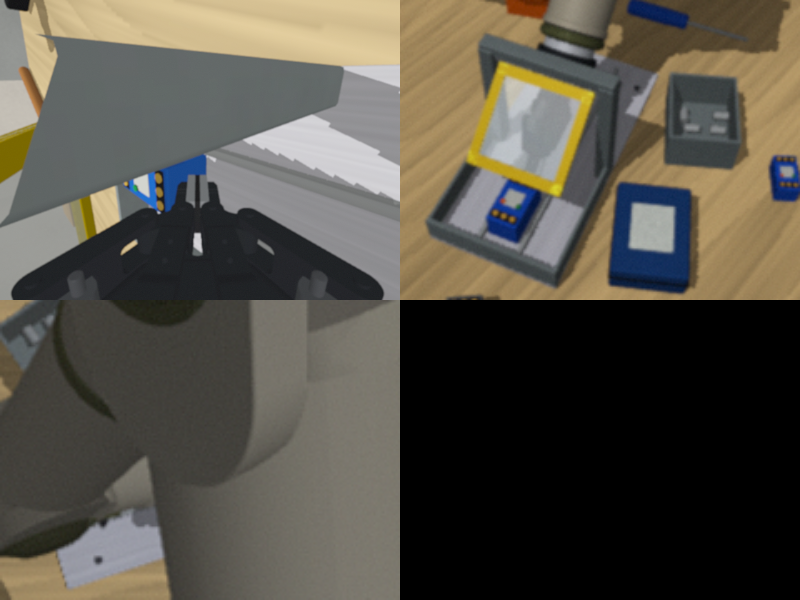

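The module's rear is at about 70 mm and its front at 140 mm, clear of the 164 mm stop. Now I'll withdraw straight back.

move_arm(
  plan=[
    {"tx": 0,"ty": 5,"tz": -5,"rx": 0,"ry": 0,"rz": 0,"claw": 0},
    {"tx": 0,"ty": 13,"tz": -13,"rx": 0,"ry": 0,"rz": 0,"claw": 0},
    {"tx": 0,"ty": 22,"tz": -22,"rx": 0,"ry": 0,"rz": 0,"claw": 0},
    {"tx": 0,"ty": 31,"tz": -31,"rx": 0,"ry": 0,"rz": 0,"claw": 0},
    {"tx": 0,"ty": 40,"tz": -40,"rx": 0,"ry": 0,"rz": 0,"claw": 0},
    {"tx": 0,"ty": 49,"tz": -49,"rx": 0,"ry": 0,"rz": 0,"claw": 0},
    {"tx": 0,"ty": 58,"tz": -58,"rx": 0,"ry": 0,"rz": 0,"claw": 0},
    {"tx": 0,"ty": 67,"tz": -67,"rx": 0,"ry": 0,"rz": 0,"claw": 0},
  ],
)

```text
time_s: 13.3
tool_pos: [0.4952, 0.0586, 0.022]
ee_rot: [[-0.955, -0.211, 0.211], [-0.298, 0.675, -0.675], [0.0, -0.707, -0.707]]
wrist_force: [-0.7, 0.7, -0.5]
width: 0.0
```

```bash
python3 w.py -145 0 22 45; python3 look.py pics/l6.png
```

```text
13.3 [-0.297  0.95  -0.583  2.218  1.283  1.244 -0.107] [-32.    0.2  22. ] [-0.7  0.7 -0.5] 4.1040299557076085e-05
[[-0.955 -0.211  0.211]
 [-0.298  0.675 -0.675]
 [ 0.    -0.707 -0.707]]
(array([  0.2,  80. , -79.9]), array([ 0., -0.,  0.]))
scene 369 module top s [ 72. 140.] l [-17.  21.]
top 294 module top s [ 69. 137.] l [-20.  18.]
```

View pics/l6.png

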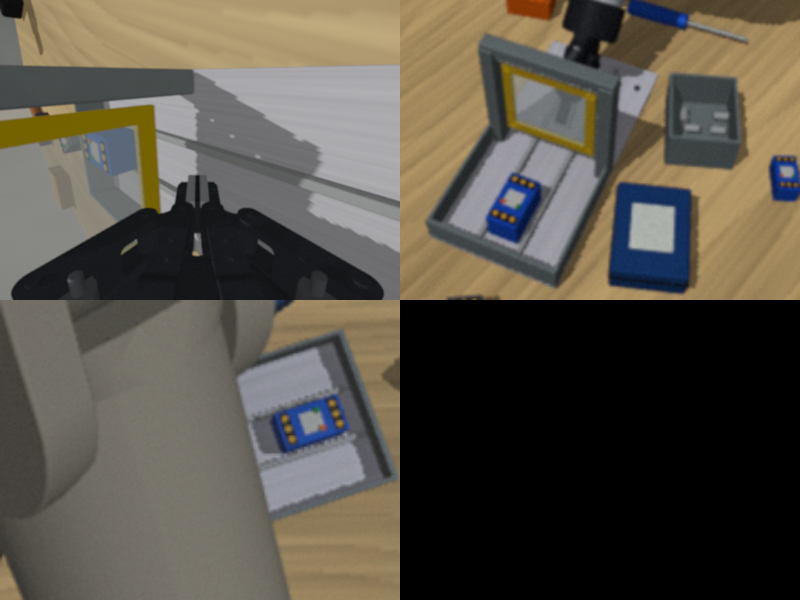

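The flap has fallen shut behind the module, whose rear is at about 70 mm. I'll back off farther so the robot is clear of everything.

move_arm(
  plan=[
    {"tx": 0,"ty": 9,"tz": -9,"rx": 0,"ry": 0,"rz": 0,"claw": 0},
    {"tx": 0,"ty": 18,"tz": -18,"rx": 0,"ry": 0,"rz": 0,"claw": 0},
    {"tx": 0,"ty": 27,"tz": -27,"rx": 0,"ry": 0,"rz": 0,"claw": 0},
    {"tx": 0,"ty": 36,"tz": -36,"rx": 0,"ry": 0,"rz": 0,"claw": 0},
    {"tx": 0,"ty": 40,"tz": -48,"rx": 0,"ry": 0,"rz": 0,"claw": 0},
    {"tx": 0,"ty": 40,"tz": -60,"rx": 0,"ry": 0,"rz": 0,"claw": 0},
    {"tx": 0,"ty": 40,"tz": -70,"rx": 0,"ry": 0,"rz": 0,"claw": 0},
    {"tx": 0,"ty": 40,"tz": -70,"rx": 0,"ry": 0,"rz": 0,"claw": 0},
  ],
)

```text
time_s: 14.45
tool_pos: [0.4725, 0.1327, 0.044]
ee_rot: [[-0.954, -0.21, 0.212], [-0.298, 0.676, -0.674], [-0.001, -0.706, -0.708]]
wrist_force: [0.0, 0.5, -0.2]
width: 0.0002
```

```bash
python3 w.py -145 0 22 45; python3 look.py pics/l7.png
python3 - <<'E'
from h import *
from rig import *
g=grab_frame("scene");f=load("scene0.npz")
# yellow rim: compare lower edge with the initial picture
for F in(f,g):
    h=cv2.cvtColor(F["pixels"],cv2.COLOR_BGR2HSV);m=cv2.inRange(h,(20,150,60),(32,255,255));m[:170]=0;m[290:]=0;m[:,:210]=0;m[:,310:]=0
    r=cv2.boundingRect(m);P,u,v=pts(F,m>0);q=P-O;k=(q[:,2]<.06)&(q[:,2]>.03);print(r,(m>0).sum(),"edge s mm",np.median(q[k]@D)*1000,k.sum())
d=cv2.absdiff(f["pixels"],g["pixels"]).max(2);cv2.imwrite("pics/diff.png",np.hstack([g["pixels"],cv2.cvtColor(d,cv2.COLOR_GRAY2BGR)])[:, :, :].astype(np.uint8) if 0 else cv2.addWeighted(g["pixels"],.6,cv2.applyColorMap(d,2),.4,0))
E
```

```text
14.45 [-0.4    0.928 -0.637  2.158  1.147  1.299 -0.094] [-109.5    0.6   44. ] [ 0.   0.5 -0.2] 0.00015050644174449495
[[-0.954 -0.21   0.212]
 [-0.298  0.676 -0.674]
 [-0.001 -0.706 -0.708]]
(array([ 0.6, 40.7, -9.6]), array([ 0.001,  0.001, -0.   ]))
scene 362 module top s [ 72. 139.] l [-17.  21.]
top 296 module top s [ 69. 137.] l [-19.  18.]
(230, 188, 58, 55) 737 edge s mm 3.0364468126432484 232
(226, 188, 62, 95) 750 edge s mm 3.45690095837223 250
```

View pics/l7.png

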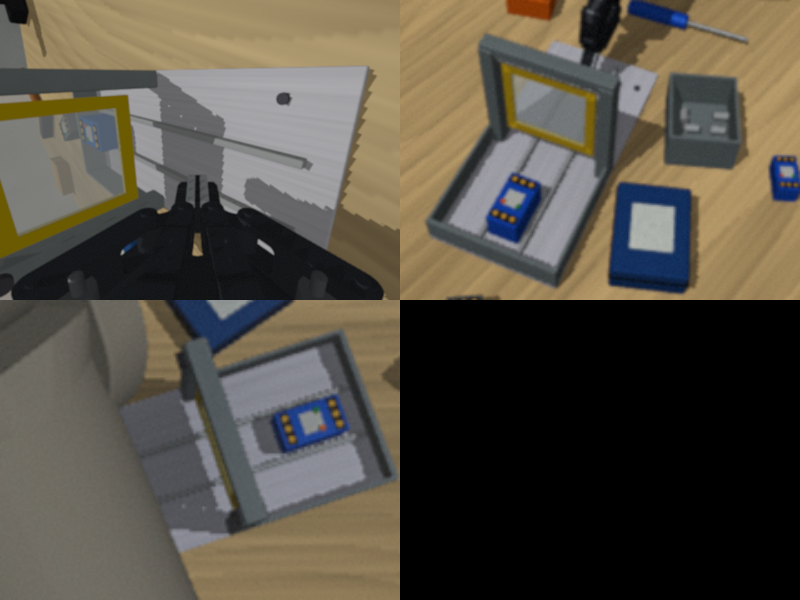

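View pics/diff.png

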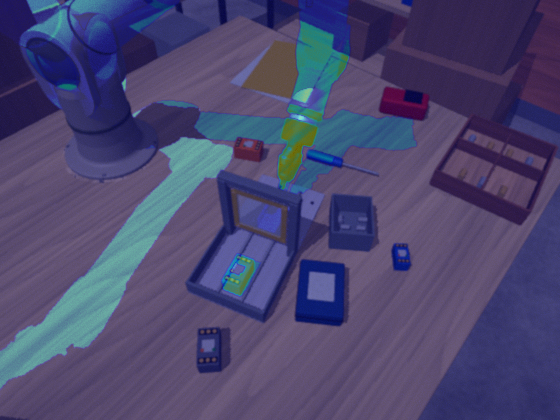

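The difference image shows changes only at the module (240,272), the arm and its shadows; none of the other objects has moved. The flap's edge is back where it started (3.0 mm before, 3.5 mm now), and the gripper is clear of everything.

```bash
python3 -c "
from rig import *
print(job_done())"
```

```text
the job is handed in; nothing more can be done
None
```

The blue relay module is in the tray with the flap shut behind it, and I handed the job in at about 14.7 s of the 38 s allowed. I pushed it about 165 mm along the track with the closed fingertips, tilting the tool 45° so the gripper passed under the portal. I then drew straight back out, and the flap fell shut.

Last checks:
- **Module:** it stands straight, with its rear face about 70 mm past the flap's plane (50 mm needed) and its front at about 139 mm, short of the 164 mm stop.
- **Flap:** its lower edge measured within 0.5 mm of its position before the job, so it reads as fully shut.
- **Bystanders:** comparing before and after pictures showed no change at the grey module, screwdriver, bin or case.
- **Forces:** the wrist readings between moves stayed below about 3 N. When I handed in, the gripper was about 110 mm in front of the flap, touching nothing.

No check failed. The scene and top cameras disagreed by 2 to 3 mm on the module's position, about what the 2 mm calibration allows.

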